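# Centre the lidded custard cup on its stand

## Task

Two hot lidded custard cups stand on a set-meal tray, each on its own round wooden stand; one is neatly centred, the other was put down well off-centre. Centre that one on its stand with light fingertip taps, low on its belly because it is top-heavy on a narrow foot: do not grip it, pick it up or tip it, keep its lid on, and leave its stand and everything else where they are.

Things in the scene. Friction and masses are not known exactly. Their poses are not given: they have to be found in the camera images.
- cup: white ceramic cup that stands off-centre on its stand, about 200 g: round, foot 36 mm wide, widest (72 mm) at 23 mm above the foot's underside, narrowing to a 66 mm rim at 66 mm; 81 mm tall with its lid. Origin: centre of the foot's underside; z up its axis. Pushed at the belly it slides upright (friction about 0.5 to 0.7); pushed at the rim or lid it tips.
- lid: the loose white lid of that cup, 69 mm across, 15 mm high above the rim with a 20 mm wide knob, about 50 g; a 5 mm deep collar under it sits inside the rim with 2 to 3 mm of play. Origin on its axis at the level where it rests on the rim (66 mm above the cup's origin).
- stand: the loose round wooden stand under that cup, a flat plain disc 110 mm across and 14 mm thick with no rim, about 130 g, lying on the tray. Origin at the centre of its underside, z up: its flat top is 14 mm above. It lies at any yaw.
- other_cup: the second, identical cup, already centred on its own identical stand; leave alone. Origin at the centre of the foot's underside.
- other_lid: the lid of the second cup, like the first lid. Origin at the level of the rim.
- other_stand: the stand of the second cup, like the first stand. Origin at the centre of its underside. The two stands' centres are about 230 mm apart on the tray; either of them may be on the left.
- tray: fixed dark wooden tray, 310 by 430 mm (its x and y), floor 4 mm thick, rim 16 mm high. Origin at the centre of its underside, on the table.
- teacup: blue tea cup on the tray, 68 mm across, 75 mm tall; origin at the centre of its underside; leave alone
- pickle_dish: white square dish on the tray, 85 mm wide, 22 mm tall; origin at the centre of its underside; leave alone
- spoon: wooden spoon 170 mm long lying along the tray's robot-side edge (about along the tray's y), under 16 mm high; origin near its middle; leave alone
- rice_bowl: blue rice bowl beside the tray, 116 mm across, 60 mm tall; origin at the centre of its underside; leave alone
- soy_cruet: small amber soy-sauce cruet beside the tray, 54 mm wide, 88 mm tall; origin at the centre of its underside; leave alone
- shaker: small glass shaker with a steel cap beside the tray, 46 mm wide, 85 mm tall; origin at the centre of its underside; leave alone
There are look-alikes about, which are no part of the job. What is shaped like the other_lid but blue or green is not meant.

How it is judged:
On the way:
1. a finger touches the off-centre cup (contact force between the fingers and cup above 0.1 N).
At the end, for the whole second after the job is handed in: the cup stands upright and still on its stand with its axis within 5 mm of the stand's centre and its lid seated; its stand has moved less than 15 mm and lies flat; the other cup and stand have moved less than 12 mm and the other bystanders less than 15 mm (horizontal distance between cup and stand below 0.005 m and angle between each of cup, stand's own z axis and vertical below 0.05 rad and z of cup in the frame of stand between 0.011 and 0.017 m and z of lid in the frame of cup between 0.063 and 0.07 m and angle between the z axis of lid and the z axis of cup, either way round below 0.15 rad and linear speed of cup below 0.01 m/s and distance of each of stand, teacup, pickle_dish, spoon, rice_bowl, soy_cruet, shaker from where it was at the start of the episode below 0.015 m and z of other_lid in the frame of other_cup between 0.063 and 0.07 m and angle between the z axis of other_lid and the z axis of other_cup, either way round below 0.15 rad and distance of each of other_stand, other_cup from where it was at the start of the episode below 0.012 m); the robot touches nothing.
It fails at once if the cup is tipped by more than about 15 degrees, or its lid is lifted or comes off (angle between cup's own z axis and vertical above 0.26 rad or not (z of lid in the frame of cup between 0.063 and 0.07 m and angle between the z axis of lid and the z axis of cup, either way round below 0.15 rad)).
It fails at once if the cup is lifted, or comes off its stand (z of cup in the frame of stand above 0.022 m or z of cup in the frame of stand below 0.008 m).
It fails at once if the cup is struck with more than 12 N, or gripped (more than 5.5 N on it while it does not move) (contact force between the fingers and cup above 12 N or (contact force between the fingers and cup above 5.5 N and linear speed of cup below 0.003 m/s)).
It fails at once if its stand is shoved by 15 mm or more, lifted or tilted (distance of stand from where it was at the start of the episode above 0.015 m or angle between stand's own z axis and vertical above 0.12 rad).
It fails at once if the other cup, its lid, its stand or another thing on or beside the tray is moved (not (z of other_lid in the frame of other_cup between 0.063 and 0.07 m and angle between the z axis of other_lid and the z axis of other_cup, either way round below 0.15 rad) or distance of any of other_stand, other_cup from where it was at the start of the episode above 0.012 m or distance of any of teacup, pickle_dish, spoon, rice_bowl, soy_cruet, shaker from where it was at the start of the episode above 0.015 m).
It also fails if it takes over 58 s, if anything falls off the work surface, if the arm or the gripper's body presses on something with over 40 N, if the wrist force passes 120 N, or if a joint passes its speed limit or range.

## Robot

A 6-joint arm with a two-finger parallel gripper is mounted at the origin on the work surface. World frame = base frame: x ahead of the robot, y to its left, z up, the work surface at z = 0. Lengths are in m, angles in rad, forces in N, time in s.
With the tool pointing down it reaches from about 0.325 to 1 m from the base axis. Payload 5.1 kg.
Tool frame: the origin (TCP) lies on the centre line of the jaws, within the pads' length; the fingertips stand manip.tip_reach ahead of it and the grasp point (between the pads) lies 6 mm ahead of it (manip.tip_reach is the distance from the TCP to the fingertips, in m); z points along the fingers, y is the direction in which the jaws open and shut (so a half turn about z gives the same grasp; the last joint's range is limited). The gripper opens to 85 mm and grips with 20 to 120 N. Pads are 22 mm wide; open, the fingers measure 114 mm over their backs; the gripper's body (76 mm by 85 mm) begins 54 mm behind the grasp point. The pads swing forward as they close: fully open they stand 13 mm farther back than shut.
Start: joints at [1.144, 0.124, 1.65, -0, 1.367, -0.083], TCP at [0.219, 0.612, 0.23] pointing down, gripper open.
Joint ranges: [-2.61, 2.61], [-1.02, 2.33], [0.03, 2.71], [-1.35, 4.49], [0.32, 2.68], [-2.91, 2.91]. Speed limits (rad/s): [2.57, 2.57, 3.14, 3.14, 3.14, 3.14].

## Interface

Orientations are given as a unit quaternion [x, y, z, w].
In Python, from rig import manip gives the robot as it stands. Calls block until the motion is done:
- manip.move_ptp(position, orientation): joint-space move of the TCP to a pose.
- manip.move_l(position, attitude=None, feed=0.15, max_force=None): straight line of the TCP; attitude=None keeps the orientation; feed is the mean speed in m/s. With max_force (N) it stops when the force on the tool has changed by that much, and returns True; else False.
- manip.goto_joints(angles): joint-space move.
- manip.grip(opening, grasp_force=None): opening from 0.0 (shut) to 1.0 (fully open); grasp_force is the grip in N (None keeps the last); returns when the fingers have stopped.
- manip.pause(seconds).
- manip.inverse_kinematics(position, orientation): joint angles nearest the present ones, or None.
- manip.observe(): the state.
- manip.capture(name): name is "side" or "top"; returns a dict with "img" (420x560x3 uint8, red, green, blue), "range_z" (420x560 float32, m along the optical axis (not along the pixel's ray), 0 where there is no reading), "mtx" (3x3 intrinsics, pixels), "pose" (4x4, takes a point from camera to world coordinates). Camera axes: x right, y down, z forward; pixel columns grow to the right and rows downward; lengths in m; the calibration is good to about 2 mm. A picture is of the moment at which its call begins.
A pose or a line that the arm cannot do raises manip.IKError and nothing moves.
- manip.finish_job(): hands the job in, once; it reports no verdict.
The state is a dict: "time": time; "joints": joint angles; "joint_velocities": joint speeds; "joint_efforts": joint torques, N m; "ee_pos": TCP position; "eef_rot": TCP orientation; "force": force on the tool from outside, world axes, zero at the start; "moment": the same for the moment, N m; "opening": opening from 0.0 (shut) to 1.0 (fully open).
Only numpy, scipy, OpenCV 4.12 (cv2) and the standard library are available. Lean on these libraries where they do the work, as an engineer would, in place of code of your own. Each camera call takes 0.05 s, during which the arm holds its last target. There are 200 camera calls.

## Working session

There is one attempt and no reset: what is moved stays moved. The work goes in short steps, each a Python script; the robot and the scene stay as the last script left them, time stands still between calls to the robot, and variables do not carry over. Pictures are saved under pics/ and viewed, about 8 in all and at most 12, crops included, and the job is handed in when it is done.

```bash
mkdir -p pics
python3 - <<'E'
from rig import manip
import cv2,numpy as np
for n in("top","side"):
    c=manip.capture(n); cv2.imwrite(f"pics/{n}0.png",c["img"][:,:,::-1]); np.savez(f"pics/{n}0.npz",**c)
    print(n,c["mtx"].tolist(),np.round(c["pose"],4).tolist())
o=manip.observe();print(o["time"],o["eef_rot"],manip.tip_reach,o["force"])
E
```

```text
top [[414.1765293502903, 0.0, 278.8310310145693], [0.0, 414.1765293502903, 202.66912469026454], [0.0, 0.0, 1.0]] [[0.0186, -0.9937, 0.1103, 0.3999], [-0.9994, -0.0215, -0.0256, 0.0467], [0.0278, -0.1098, -0.9936, 1.1876], [0.0, 0.0, 0.0, 1.0]]
side [[483.4546211534048, 0.0, 278.47798108782996], [0.0, 483.4546211534048, 210.75648601949644], [0.0, 0.0, 1.0]] [[0.9884, -0.1088, 0.1056, 0.4093], [-0.1513, -0.6614, 0.7347, -0.7921], [-0.01, -0.7421, -0.6702, 0.8516], [0.0, 0.0, 0.0, 1.0]]
0.1 [ 1.71047925e-01  9.85262233e-01 -9.39533930e-04 -2.40307389e-04] 0.025 [0.08254034 0.02100242 0.9295824 ]
```

View pics/top0.png

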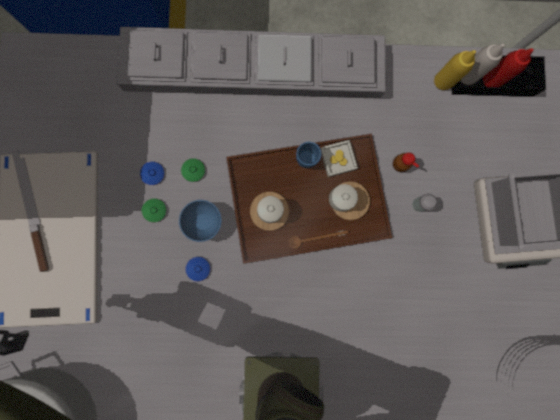

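View pics/side0.png

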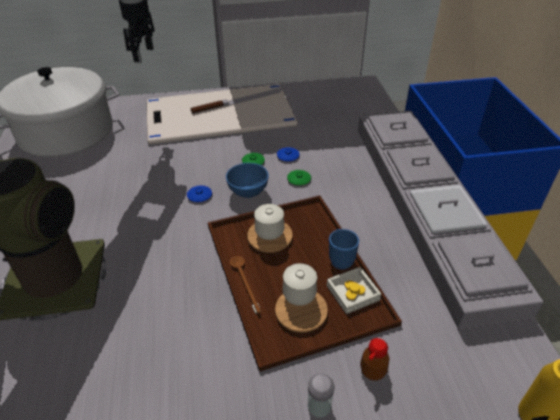

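The off-centre cup is the right one in the top view (lid about (345,197), stand about (349,201)). The left cup at (270,209) is centred. Next I'll measure both.

```bash
cat > vis.py <<'E'
import cv2,numpy as np
from scipy.optimize import least_squares
def rays(c,px):
    K,T=c["mtx"],c["pose"]; px=np.asarray(px,float).reshape(-1,2)
    d=np.c_[(px-[K[0,2],K[1,2]])/[K[0,0],K[1,1]],np.ones(len(px))]@T[:3,:3].T
    return d,T[:3,3]
def plane(c,px,z):
    d,o=rays(c,px); return (o+d*((z-o[2])/d[:,2])[:,None])[:,:2]
def cloud(c):
    h,w=c["range_z"].shape; px=np.stack(np.meshgrid(range(w),range(h)),-1)
    d,o=rays(c,px); return (o+d*c["range_z"].reshape(-1,1)).reshape(h,w,3)
def circ(p,r,x0):
    s=least_squares(lambda q:np.hypot(*(p-q).T)-r,x0,loss="soft_l1",f_scale=.001)
    return s.x,np.abs(s.fun).mean() if False else np.median(np.abs(np.hypot(*(p-s.x).T)-r))
def measure(c,guess):
    """stand centre and lid centre (xy) near guess"""
    W=cloud(c); hsv=cv2.cvtColor(c["img"],cv2.COLOR_RGB2HSV).astype(int)
    h,w=W.shape[:2]; px=np.stack(np.meshgrid(range(w),range(h)),-1)
    P=plane(c,px,.018).reshape(h,w,2)
    near=np.hypot(*(P-guess).transpose(2,0,1))<.085
    brown=near&(hsv[...,0]<22)&(hsv[...,1]>70)&(hsv[...,2]>95)
    white=near&(hsv[...,1]<60)&(hsv[...,2]>95)
    p=P[brown]; hull=cv2.convexHull(p.astype(np.float32))[:,0]
    # rim pixels of brown mask lying on its hull
    dist=np.array([cv2.pointPolygonTest(hull,(float(a),float(b)),True) for a,b in p])
    s,e=circ(p[dist<.002],.0540,p.mean(0))
    k=W[...,2]; top=near&(hsv[...,1]<80)&(k>.08)
    lid=W[top]; kn=W[near&(k>.091)]
    l,_=cv2.minEnclosingCircle(lid[:,:2].astype(np.float32))
    # silhouette of lid edge at z=.086
    return dict(stand=s,serr=e,nb=brown.sum(),lidmean=lid[:,:2].mean(0),lidmec=np.array(l),lidr=_,knob=kn[:,:2].mean(0) if len(kn) else None,nk=len(kn),zmax=lid[:,2].max(),standz=np.median(W[brown][:,2]),nw=white.sum())
E
python3 - <<'E'
from vis import *
np.set_printoptions(precision=4,suppress=True)
t=dict(np.load("pics/top0.npz"));g=[plane(t,(349,201),.018)[0],plane(t,(269,210),.018)[0]]
for n in("top","side"):
    c=dict(np.load(f"pics/{n}0.npz"))
    for q in g: print(n,measure(c,q))
for nm,p,z in(("tea",(309,153),.07),("dish",(340,158),.02),("spoonhead",(294,242),.01),("spoonend",(343,233),.01),("bowl",(200,221),.05)): print(nm,plane(t,p,z))
c=t["img"][165:245,235:385,::-1];s=np.load("pics/side0.npz")["img"][190:340,230:400,::-1]
cv2.imwrite("pics/crop1.png",np.hstack([cv2.resize(c,(400,400*80//150*1)),cv2.resize(s,(242,213))]))
E
```

```text
top {'stand': array([ 0.5413, -0.1864]), 'serr': np.float64(0.0008290555215758992), 'nb': np.int64(379), 'lidmean': array([ 0.5418, -0.1552]), 'lidmec': array([ 0.4815, -0.0683]), 'lidr': 0.1411089450120926, 'knob': array([ 0.5387, -0.1498]), 'nk': 360, 'zmax': np.float64(1.1876137110855967), 'standz': np.float64(0.018487347630341988), 'nw': np.int64(608)}
top {'stand': array([0.5063, 0.0451]), 'serr': np.float64(0.0008614713691481035), 'nb': np.int64(515), 'lidmean': array([0.5052, 0.0426]), 'lidmec': array([0.4698, 0.0405]), 'lidr': 0.07029963284730911, 'knob': array([0.5018, 0.0426]), 'nk': 350, 'zmax': np.float64(1.1876137110855967), 'standz': np.float64(0.018619741653688626), 'nw': np.int64(567)}
side {'stand': array([ 0.541 , -0.1884]), 'serr': np.float64(0.0008645123006895301), 'nb': np.int64(712), 'lidmean': array([ 0.5377, -0.1825]), 'lidmec': array([ 0.4892, -0.4802]), 'lidr': 0.3221151530742645, 'knob': array([ 0.5249, -0.2458]), 'nk': 170, 'zmax': np.float64(0.8515584932210952), 'standz': np.float64(0.01750792719784744), 'nw': np.int64(677)}
side {'stand': array([0.5058, 0.0421]), 'serr': np.float64(0.0012703561171992402), 'nb': np.int64(355), 'lidmean': array([0.5034, 0.0203]), 'lidmec': array([ 0.4501, -0.3721]), 'lidr': 0.4220914840698242, 'knob': array([0.5009, 0.0003]), 'nk': 167, 'zmax': np.float64(0.8515584932210952), 'standz': np.float64(0.01758510879141162), 'nw': np.int64(618)}
tea [[ 0.6636 -0.0628]]
dish [[ 0.6629 -0.1574]]
spoonhead [[ 0.4194 -0.0288]]
spoonend [[ 0.4476 -0.1682]]
bowl [[0.4711 0.2322]]
```

```bash
python3 - <<'E'
s=open('vis.py').read()
s=s.replace('(k>.08)','(k>.08)&(k<.115)').replace('near&(k>.091)','near&(k>.091)&(k<.115)&(hsv[...,1]<80)')
open('vis.py','w').write(s)
E
python3 - <<'E'
from vis import *
np.set_printoptions(precision=4,suppress=True)
t=dict(np.load("pics/top0.npz"));g=[plane(t,(349,201),.018)[0],plane(t,(269,210),.018)[0]]
for n in("top","side"):
    c=dict(np.load(f"pics/{n}0.npz"))
    for q in g:
        m=measure(c,q);print(n,*[(k,m[k]) for k in("stand","lidmean","lidmec","lidr","knob","nk","zmax")], m["lidmean"]-m["stand"], m["knob"]-m["stand"])
E
```

```text
top ('stand', array([ 0.5413, -0.1864])) ('lidmean', array([ 0.5421, -0.1556])) ('lidmec', array([ 0.5427, -0.1568])) ('lidr', 0.034989356994628906) ('knob', array([ 0.543, -0.156])) ('nk', 349) ('zmax', np.float64(0.10524935213426789)) [0.0008 0.0308] [0.0017 0.0304]
top ('stand', array([0.5063, 0.0451])) ('lidmean', array([0.5058, 0.0425])) ('lidmec', array([0.5063, 0.0426])) ('lidr', 0.034510537981987) ('knob', array([0.5067, 0.0424])) ('nk', 334) ('zmax', np.float64(0.10333073219607702)) [-0.0005 -0.0026] [ 0.0003 -0.0027]
side ('stand', array([ 0.541 , -0.1884])) ('lidmean', array([ 0.5387, -0.1775])) ('lidmec', array([ 0.5416, -0.1676])) ('lidr', 0.03297100216150284) ('knob', array([ 0.5403, -0.173 ])) ('nk', 150) ('zmax', np.float64(0.09979732086014881)) [-0.0023  0.0108] [-0.0007  0.0154]
side ('stand', array([0.5058, 0.0421])) ('lidmean', array([0.5039, 0.0249])) ('lidmec', array([0.5049, 0.0372])) ('lidr', 0.034526579082012177) ('knob', array([0.5043, 0.0298])) ('nk', 161) ('zmax', np.float64(0.10040293649866383)) [-0.0019 -0.0172] [-0.0014 -0.0123]
```

```bash
python3 - <<'E'
s=open('vis.py').read()
s=s.replace('k=W[...,2]; top=near&','k=W[...,2]; near=np.hypot(*(W[...,:2]-guess).transpose(2,0,1))<.085; top=near&')
open('vis.py','w').write(s)
E
python3 - <<'E'
from vis import *
np.set_printoptions(precision=4,suppress=True)
t=dict(np.load("pics/top0.npz"));g=[plane(t,(349,201),.018)[0],plane(t,(269,210),.018)[0]]
for n in("top","side"):
    c=dict(np.load(f"pics/{n}0.npz"))
    for q in g:
        m=measure(c,q);print(n,*[(k,m[k]) for k in("stand","lidmec","lidr","knob","nk","zmax")], m["lidmec"]-m["stand"], m["knob"]-m["stand"])
E
```

```text
top ('stand', array([ 0.5413, -0.1864])) ('lidmec', array([ 0.5427, -0.1568])) ('lidr', 0.034989356994628906) ('knob', array([ 0.543, -0.156])) ('nk', 349) ('zmax', np.float64(0.10524935213426789)) [0.0014 0.0295] [0.0017 0.0304]
top ('stand', array([0.5063, 0.0451])) ('lidmec', array([0.5063, 0.0426])) ('lidr', 0.034510537981987) ('knob', array([0.5067, 0.0424])) ('nk', 334) ('zmax', np.float64(0.10333073219607702)) [-0.     -0.0025] [ 0.0003 -0.0027]
side ('stand', array([ 0.541 , -0.1884])) ('lidmec', array([ 0.5434, -0.1587])) ('lidr', 0.03571278601884842) ('knob', array([ 0.5416, -0.1602])) ('nk', 364) ('zmax', np.float64(0.10112827520234402)) [0.0024 0.0297] [0.0006 0.0281]
side ('stand', array([0.5058, 0.0421])) ('lidmec', array([0.5062, 0.04  ])) ('lidr', 0.0354871042072773) ('knob', array([0.5046, 0.0379])) ('nk', 251) ('zmax', np.float64(0.10195569781545377)) [ 0.0004 -0.0022] [-0.0011 -0.0043]
```

Run:
```python
import cv2,numpy as np
t=np.load("pics/top0.npz")["img"][120:260,225:395,::-1];s=np.load("pics/side0.npz")["img"][190:360,210:400,::-1]
cv2.imwrite("pics/crop1.png",np.hstack([cv2.resize(t,(400,360)),cv2.resize(s,(400,360))]))
```

```text
(no output)
```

View pics/crop1.png

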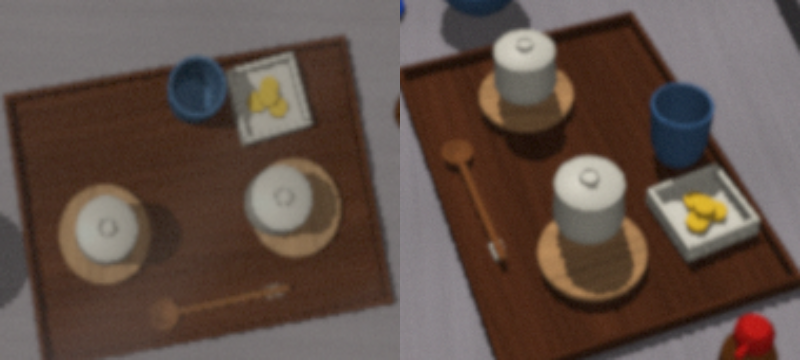

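The side and top views agree: the stand centre is near (0.541,-0.187) and the cup is about 30 mm off in +y. I'll push towards -y at belly height with the shut fingers nearly vertical. The first stroke is partial.

```bash
cat > act.py <<'E'
from rig import manip
from vis import *
from scipy.spatial.transform import Rotation as R
np.set_printoptions(precision=4,suppress=True)
Z=np.array([0,0,1.])
def pose(front,d,zt=.033,tilt=np.radians(3)):
    """TCP pose with the front face's bottom edge at front(xy), facing d"""
    d=np.r_[np.asarray(d)/np.linalg.norm(d),0]; z=-Z*np.cos(tilt)+d*np.sin(tilt); x=-(d*np.cos(tilt)+Z*np.sin(tilt))
    M=np.c_[x,np.cross(z,x),z]
    return np.r_[front,zt]-.025*z+.011*x, R.from_matrix(M).as_quat()
def look(tag):
    G=[(.541,-.187),(.506,.0435)]
    for n in("top","side"):
        c=manip.capture(n); cv2.imwrite(f"pics/{n}_{tag}.png",c["img"][:,:,::-1])
        for g in G:
            m=measure(c,np.array(g)); print(n,"stand",m["stand"],"lid",m["lidmec"],"knob",m["knob"],"off",m["lidmec"]-m["stand"],m["knob"]-m["stand"])
E
cat > s1.py <<'E'
from act import *
d=np.array([-.05,-1])
def f(y): return np.array([.5425-.05*(-.1575-y)*-1*-1,y])
p,q=pose(f(-.100),d)
for zz in(.2,0):
    print(manip.inverse_kinematics(p+[0,0,zz],q))
manip.grip(0.0)
manip.move_ptp(p+[0,0,.17],q)
manip.move_l(p,feed=.12)
o=manip.observe();print(o["time"],o["ee_pos"],p,o["opening"],o["force"])
look("a")
E
python3 s1.py
```

```text
[-0.2305 -0.1102  1.8395 -0.0522  1.4031 -0.172 ]
[-0.2305  0.0818  2.006  -0.0596  1.0452 -0.1509]
5.1583 [ 0.5467 -0.0879  0.0584] [ 0.546  -0.0877  0.0574] 0.0027279649390027673 [ 0.6661  0.3352 -0.5121]
top stand [ 0.5391 -0.177 ] lid [ 0.5405 -0.1574] knob [ 0.5287 -0.1507] off [0.0014 0.0197] [-0.0104  0.0263]
top stand [0.5062 0.0458] lid [0.5063 0.0428] knob [0.5061 0.0428] off [ 0.0001 -0.003 ] [-0.0002 -0.003 ]
side stand [ 0.5386 -0.1822] lid [ 0.5421 -0.1597] knob [ 0.5421 -0.1604] off [0.0035 0.0225] [0.0035 0.0219]
side stand [0.5    0.0425] lid [0.5049 0.0399] knob [0.5033 0.0379] off [ 0.0049 -0.0027] [ 0.0033 -0.0047]
```

View pics/side_a.png

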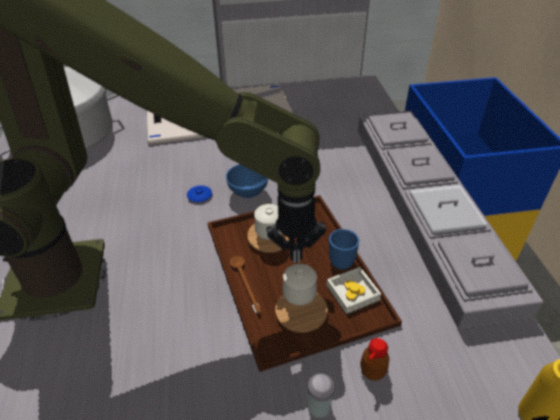

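The shut fingers stand at about (297,258) behind the cup at (300,283), clear of the teacup and the lid. Now the first stroke.

```bash
cat > s2.py <<'E'
from act import *
d=np.array([-.05,-1])
def f(y): return np.array([.5425+.05*(.1575+y),y])
for y in(-.114,-.118,-.122,-.126,-.130,-.136):
    p,q=pose(f(y),d); manip.move_l(p,feed=.025)
    o=manip.observe(); print(y,o["ee_pos"],o["force"])
p,q=pose(f(-.100),d); manip.move_l(p,feed=.08)
manip.move_l(p+[0,0,.12],feed=.15); manip.move_l(p+[-.05,.15,.2],feed=.25)
print(manip.observe()["time"]); look("b")
E
python3 s2.py
```

```text
-0.114 [ 0.5453 -0.1018  0.0574] [1.2229 0.2274 0.0343]
-0.118 [ 0.5451 -0.1058  0.0574] [-0.5049  0.2698  0.1416]
-0.122 [ 0.5449 -0.1099  0.0574] [ 0.0988  0.4476 -0.7354]
-0.126 [ 0.5447 -0.1137  0.0574] [ 0.0168  2.3749 -0.8375]
-0.13 [ 0.5446 -0.1178  0.0575] [0.881  2.2348 1.2807]
-0.136 [ 0.5442 -0.124   0.0573] [0.5316 1.4106 1.4825]
10.0
top stand [ 0.5433 -0.1858] lid [ 0.5426 -0.1675] knob [ 0.5425 -0.1657] off [-0.0007  0.0183] [-0.0008  0.0201]
top stand [0.5087 0.0463] lid [0.4868 0.0417] knob [0.4874 0.0404] off [-0.0219 -0.0046] [-0.0213 -0.0059]
side stand [ 0.5403 -0.1885] lid [ 0.5412 -0.1695] knob [ 0.5411 -0.1717] off [0.001 0.019] [0.0008 0.0168]
side stand [0.5058 0.0421] lid [0.5049 0.0396] knob [0.5052 0.0384] off [-0.0009 -0.0024] [-0.0006 -0.0037]
```

View pics/top_b.png

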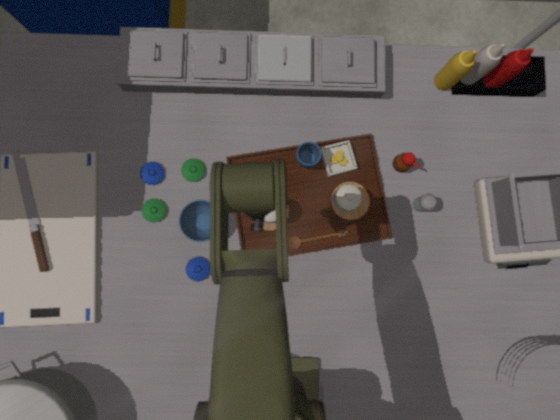

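The cup now sits at about (349,197) on its stand at (350,202). It moved about 11 mm and the stand stayed put. The remaining offset is about 19–21 mm, almost purely in +y. Next stroke 16 mm.

```bash
cat > s3.py <<'E'
from act import *
import sys
y1,x,tag=float(sys.argv[1]),float(sys.argv[2]),sys.argv[3]; y0=float(sys.argv[4])
d=np.array([0,-1.])
P=lambda y:pose(np.array([x,y]),d)
p,q=P(-.105)
manip.move_ptp(p+[0,0,.12],q); manip.move_l(p,feed=.15)
manip.move_l(P(y0)[0],feed=.06); manip.move_l(P((y0+y1)/2)[0],feed=.025)
print(manip.observe()["force"])
manip.move_l(P(y1)[0],feed=.02)
o=manip.observe(); print(o["ee_pos"],P(y1)[0],o["force"])
manip.move_l(p,feed=.1); manip.move_l(p+[0,0,.12],feed=.2)
manip.goto_joints([1.144,.124,1.65,0,1.367,-.083])
print(manip.observe()["time"]); look(tag)
E
python3 s3.py -.152 .542 c -.132
```

```text
[0.2173 2.168  0.6029]
[ 0.542  -0.1399  0.0573] [ 0.542  -0.1397  0.0574] [-0.3425  1.1473  0.507 ]
17.7
top stand [ 0.5413 -0.1853] lid [ 0.5419 -0.1839] knob [ 0.5419 -0.1828] off [0.0005 0.0014] [0.0006 0.0025]
top stand [0.5065 0.0445] lid [0.5063 0.0426] knob [0.5064 0.0436] off [-0.0002 -0.002 ] [-0.0001 -0.0009]
side stand [ 0.5409 -0.1869] lid [ 0.5417 -0.1851] knob [ 0.5415 -0.1877] off [0.0009 0.0018] [ 0.0007 -0.0008]
side stand [0.5059 0.0418] lid [0.5061 0.0395] knob [0.5058 0.0385] off [ 0.0002 -0.0022] [-0.0001 -0.0033]
```

View pics/side_c.png

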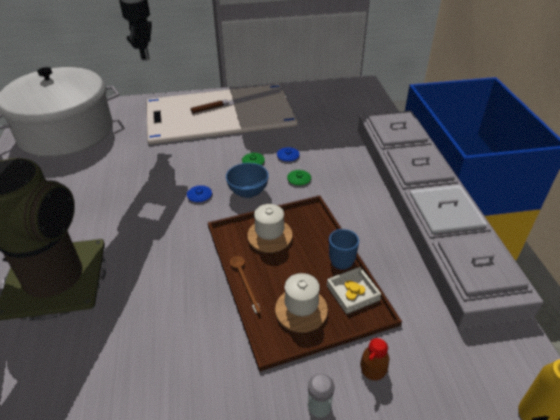

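The cup is upright with its lid seated. About 1.5–4 mm remains, depending on whether I trust the bias shown by the centred reference cup. I'll use subpixel edges of the belly and stand to decide.

Run:
```python
from vis import *
t=dict(np.load("pics/top0.npz")); im=cv2.imread("pics/top_c.png")
for c0,r0 in((349,201),(269,210)):
    print(c0); 
    for r in(r0-2,r0,r0+2): print(r,[(int(v[2]),int(v[0])) for v in im[r,c0-24:c0+25]])
a=im[165:245,300:400]; s=cv2.imread("pics/side_c.png")[190:340,240:340]
b=im[170:250,220:320]
cv2.imwrite("pics/crop2.png",np.vstack([np.hstack([cv2.resize(k,(375,300),interpolation=2) for k in(a,b)]),np.hstack([cv2.resize(k,(375,300),interpolation=2) for k in(cv2.imread("pics/side_c.png")[265:337,260:350],cv2.imread("pics/side_c.png")[195:267,228:318])])]))
for c in(320,330,340,350,360,370,380):print(c,plane(t,(c,201),.018),plane(t,(c,201),.041)[0,1],plane(t,(c,197),.084)[0,1])
```

```text
349
199 [(82, 43), (83, 44), (79, 37), (83, 45), (80, 41), (92, 49), (119, 66), (138, 81), (144, 87), (144, 85), (147, 88), (146, 88), (142, 86), (129, 87), (119, 94), (117, 105), (124, 114), (147, 139), (165, 158), (168, 159), (171, 162), (170, 160), (170, 160), (169, 160), (171, 160), (169, 157), (167, 156), (157, 146), (153, 140), (148, 134), (148, 135), (142, 130), (139, 126), (143, 130), (148, 134), (149, 137), (153, 141), (149, 137), (148, 135), (149, 137), (142, 130), (135, 122), (111, 93), (89, 62), (69, 39), (50, 22), (43, 15), (43, 22), (46, 20)]
201 [(80, 44), (77, 36), (78, 37), (79, 39), (80, 40), (94, 49), (126, 72), (140, 83), (141, 84), (144, 87), (146, 88), (147, 88), (146, 91), (132, 88), (120, 96), (114, 101), (119, 107), (136, 125), (155, 144), (165, 155), (169, 160), (170, 160), (167, 159), (169, 158), (168, 157), (170, 158), (168, 155), (169, 156), (164, 151), (159, 145), (152, 138), (148, 134), (149, 137), (155, 141), (155, 142), (152, 139), (153, 138), (152, 139), (150, 136), (147, 133), (141, 126), (126, 110), (105, 82), (85, 53), (70, 37), (52, 22), (46, 17)
[... 2058 characters left out ...]
 138), (149, 135), (149, 133), (142, 129), (140, 128), (131, 118), (113, 98), (101, 76), (93, 56), (93, 56), (88, 50), (89, 55), (80, 50), (66, 38), (58, 32), (57, 37), (58, 37), (59, 40)]
320 [[ 0.53707344 -0.10077165]] -0.0978723112551679 -0.09236893424961976
330 [[ 0.5376968  -0.12938943]] -0.12592733246333546 -0.1194007505436391
340 [[ 0.53832101 -0.15804606]] -0.1540204349598027 -0.14646929863230174
350 [[ 0.53894606 -0.1867416 ]] -0.18215169633332293 -0.1735746534352153
360 [[ 0.53957197 -0.21547616]] -0.21032119438357028 -0.20071689007587157
370 [[ 0.54019872 -0.24424979]] -0.2385290071218571 -0.22789608388233995
380 [[ 0.54082633 -0.27306259]] -0.26677521277185395 -0.2551123103879649
```

View pics/crop2.png

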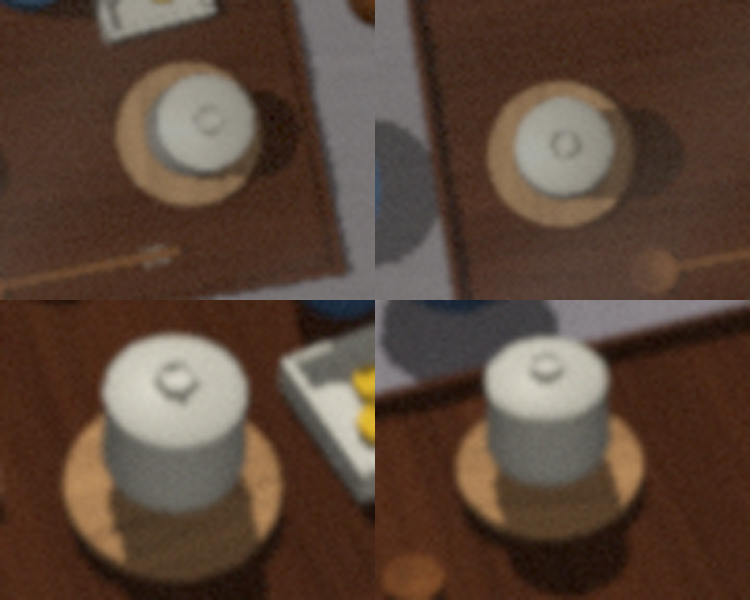

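Subpixel edges give stand y of -0.1864 and cup y of about -0.186, so +0.7 mm raw. Corrected by the reference cup it is about +2.6 to +3.8 mm. All estimates are under 5 mm, but a 2 mm tap puts the cup in the middle of that range.

```bash
python3 s3.py -.154 .5415 d -.148
```

```text
[ 0.0437 -0.2683 -0.3628]
[ 0.5416 -0.1415  0.0575] [ 0.5415 -0.1417  0.0574] [-0.56    2.5225  1.0674]
27.0417
top stand [ 0.5413 -0.1851] lid [ 0.5418 -0.1849] knob [ 0.5411 -0.1832] off [0.0005 0.0002] [-0.0002  0.0019]
top stand [0.5063 0.045 ] lid [0.5064 0.0426] knob [0.5052 0.0427] off [ 0.0001 -0.0025] [-0.0011 -0.0024]
side stand [ 0.5409 -0.1868] lid [ 0.5413 -0.1873] knob [ 0.5414 -0.1887] off [ 0.0005 -0.0006] [ 0.0005 -0.002 ]
side stand [0.5059 0.0418] lid [0.506  0.0401] knob [0.5051 0.0391] off [ 0.0001 -0.0017] [-0.0008 -0.0027]
```

View pics/side_d.png

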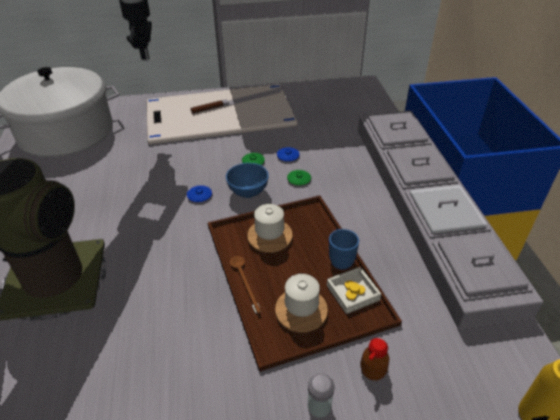

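The cup at (302,294) stands upright on its stand with the lid on. The raw offset is about 0 mm, or about 2 mm when corrected by the reference cup. Handing in.

```bash
python3 -c "
from rig import manip
manip.finish_job()"
```

```text
the job is handed in; nothing more can be done
```

The off-centre cup is now centred on its stand, and I handed the job in with the arm parked clear after about 27 s of the 58 s allowed; no verdict came back. It was about 30 mm off-centre, and I moved it with three slow belly-height strokes of the shut fingertips of roughly 11, 16 and 2 mm. The highest force I read at the tool was about 2.5 N sideways, sampled between moves rather than continuously.

**Cup position:** the last measurements put the cup within about 0.6 mm of the stand's centre by the lid's outline in both views. The lid's knob gave up to 2 mm, in opposite directions in the two views.

**Disagreement:** the untouched reference cup measured about 2 mm off its own stand in the same way. If that is a camera bias, this cup is really about 1–3 mm off, still under the 5 mm limit. The fingertip position suggested the cup lies about 3 mm further along the push than the cameras did. I attribute that to calibration.

**Everything else:** the cup's stand showed no movement beyond about 1–2 mm of measurement noise, and the other cup and its stand read the same as before. The cup looked upright with its lid on. The other items looked unmoved in the last picture, but I did not measure them.

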